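# Brace the token jar with the divider and unscrew its cap

### The job

Open the jar of game tokens: its cap is tight and the square jar would only spin, so first take the yellow divider board off its sloping rest, stand it on its long edge fully down in the caddy groove right beside the jar, and let go of it. With the jar braced like that, unscrew the red cap anticlockwise until it comes free, without lifting or tipping the jar, and raise it straight up. Finish still gripping the cap, level and centred about two centimetres above the jar's mouth, with the board still in its groove and the mug, bottle, dice cup, die and pawn left where they are.

Things in the scene. Friction and masses are not known exactly. Their poses are not given: they have to be found in the camera images.
- caddy: Fixed open wooden caddy, 162 (x) x 212 (y) mm, floor 6 mm thick. Origin: on its underside, 76 mm from its near and 86 mm from its far end; x from the low near wall (26 mm high) to the far wall (62 mm high), z up. Side walls 48 mm high, inner faces at y +/-98 mm, with dark ribs 10 mm deep forming two grooves along y: at x -15.5 mm beside the jar (use this) and x -53.5 mm (stays empty).
- groove (a point): Middle of the groove beside the jar, at floor level (caddy x -15.5, y 0, z 6 mm); axes as the caddy. Groove 12 mm wide, ribs up to 50 mm above the table, their last 10 mm flared. The seated board has its origin here, z up. From y -20 to -75 mm nothing taller than the 27 mm pawn stands beside this groove, so the fingers have room there.
- divider: Loose yellow board with two blue stripes, 8 (x, thickness) x 190 (y, length) x 70 mm (z, height), about 100 g. Origin: middle of its lower long edge. It starts on the rest, leaning 30 degrees, its upper edge nearer the robot than its lower edge. The same both ways round. Seated, its top is 76 mm above the table.
- rest: Fixed grey and aluminium sloping rest, base 100 x 150 mm; origin: centre of its underside. Its plate (140 mm wide) supports the lower 38 mm of the board from the robot's side, and a 7 mm lip stands in front of the board's foot. The board's upper 32 mm are free to grip, from above and tilted with the board.
- jar: Loose clear jar with coloured tokens inside, about 450 g: square body 66 x 66 x 60 mm, round shoulder and neck. Origin: centre of its underside; z up. It stands on the caddy floor, its flat side 1 to 3 mm behind the groove, centre at caddy x 25.5, y +25 to +45 mm. Twisted with the board seated, it turns up to about 20 degrees, then jams; without it, it spins.
- mouth (a point): Centre of the jar's mouth (top of its black sprung seal while the cap is closed), 95 mm above the jar's underside; axes as the jar. Two outer lugs of the neck are centred on the jar's x axis.
- cap: Red round cap with sixteen flats, a white stripe along its x axis on top, 62 mm wide, 20 mm high, 40 g. Origin: centre of its lower rim, 78 mm above the jar's underside when closed. Two inner lugs on its x axis hook under the jar's lugs, pressed by the sprung seal (about 15 N; up to 0.5 Nm to turn). It stays where left between grasps; raised 17 mm, its rim is level with the mouth.
- cap_top (a point): Middle of the cap's top; axes as the cap. Closed, the cap's x axis is 0.20 to 0.45 rad clockwise (from above) of the jar's x axis. Turned anticlockwise, it comes free once its x axis is 1.25 rad anticlockwise of the jar's and springs up about 2 mm; a stop ends the turn at about 1.75 rad. Aim for 1.5.
- pawn: Small green pawn, 27 mm high, 18 mm wide, standing in the caddy's empty half. Leave alone.
- mug: Blue mug, 76 mm wide, 85 mm high, beyond the middle of the table. Leave alone.
- water: Clear water bottle, 66 mm wide, 210 mm high, at the far right. Leave alone.
- die: White 18 mm die near the robot. Leave alone.
- dicecup: Dark dice cup, 72 mm wide, 90 mm high, at the far left. Leave alone.

How it is judged:
By the outcome, as a careful person would: the job done as asked, in the order asked, and still so for the second after the job is handed in, while the arm keeps its last pose, push and grip.
It also fails if it takes over 64 s, if anything falls off the work surface, if the arm or the gripper's body presses on something with over 40 N, if the wrist force passes 120 N, or if a joint passes its speed limit or range.

### The arm

A 6-joint arm with a two-finger parallel gripper is mounted at the origin on the work surface. World frame = base frame: x ahead of the robot, y to its left, z up, the work surface at z = 0. Lengths are in m, angles in rad, forces in N, time in s.
With the tool pointing down it reaches from about 0.275 to 1 m from the base axis. Payload 8.4 kg.
Tool frame: the origin (TCP) lies on the centre line of the jaws, within the pads' length; the fingertips stand 17 mm ahead of it and the grasp point (between the pads) lies 2 mm behind it (bot.tcp_to_tips is the z of the fingertips in the tool frame, in m); z points along the fingers, y is the line along which they close (so a half turn about z gives the same grasp; the last joint's range is limited). The gripper opens to 85 mm and grips with 20 to 120 N. Pads are 22 mm wide; open, the fingers measure 114 mm over their backs; the gripper's body (76 mm by 85 mm) begins 54 mm behind the grasp point. The pads swing forward as they close: fully open they stand 13 mm farther back than shut.
Start: joints at [-1.21, 0.353, 1.633, -0, 1.155, -0.002], TCP at [0.222, -0.584, 0.248] pointing down, gripper open.
Joint ranges: [-2.63, 2.63], [-0.92, 2.1], [0.06, 2.66], [-1.3, 4.44], [0, 2.69], [-3.02, 3.02]. Speed limits (rad/s): [2.22, 2.22, 2.79, 3.14, 3.14, 3.14].

### API

Orientations are given as a unit quaternion [x, y, z, w].
In Python, from workcell import bot gives the robot as it stands. Calls block until the motion is done:
- bot.reach(position, orientation): joint-space move of the TCP to a pose.
- bot.servo_line(position, ori=None, velocity=0.15): straight line of the TCP; ori=None keeps the orientation; velocity is the mean speed in m/s.
- bot.goto_joints(angles): joint-space move.
- bot.move_gripper(opening, strength=None): finger opening in m; strength is the grip in N (None keeps the last); returns when the fingers have stopped.
- bot.dwell(seconds).
- bot.solve_ik(position, orientation): joint angles nearest the present ones, or None.
- bot.get_obs(): the state.
- bot.read_camera(name): name is "scene" or "top"; returns a dict with "frame" (420x560x3 uint8, red, green, blue), "intrinsics" (3x3 intrinsics, pixels), "view" (4x4, takes a point from world to camera coordinates). Camera axes: x right, y down, z forward; pixel columns grow to the right and rows downward; lengths in m; the calibration is good to about 2 mm. A picture is of the moment at which its call begins. There is no depth.
A pose or a line that the arm cannot do raises bot.IKError and nothing moves.
- bot.hand_in(): hands the job in; it is judged then, once.
The state is a dict: "time_s": time; "joint_pos": joint angles; "joint_vel": joint speeds; "joint_efforts": joint torques, N m; "position": TCP position; "orientation": TCP orientation; "wrist_force": force on the tool from outside, world axes, zero at the start; "ft_torque": the same for the moment, N m; "gripper_width": finger opening in m; "grip_force": force on a finger pad.
Only numpy, scipy, OpenCV 4.12 (cv2) and the standard library are available. Lean on these libraries where they do the work, as an engineer would, in place of code of your own. Each camera call takes 0.05 s, during which the arm holds its last target. There are 200 camera calls.

## Working session

There is one attempt and no reset: what is moved stays moved. The work goes in short steps, each a Python script; the robot and the scene stay as the last script left them, time stands still between calls to the robot, and variables do not carry over. Pictures are saved under pics/ and viewed, at most 10 in all, crops included, and the job is handed in when it is done.

```bash
ls; mkdir -p pics; python3 - <<'E'
from workcell import bot
import cv2,numpy as np
for n in("scene","top"):
    c=bot.read_camera(n); cv2.imwrite(f"pics/{n}0.png",c["frame"][:,:,::-1]); print(n,np.round(c["intrinsics"],1).tolist(),np.round(c["view"],4).tolist())
    np.savez(f"{n}0.npz",**{k:c[k] for k in("frame","intrinsics","view")})
print(bot.get_obs(),bot.tcp_to_tips)
E
```

```text
pics
workcell.py
scene [[410.2, 0.0, 273.9], [0.0, 410.2, 207.9], [0.0, 0.0, 1.0]] [[0.4839, 0.8751, 0.0073, -0.2823], [0.6032, -0.3275, -0.7273, -0.2974], [-0.634, 0.3564, -0.6863, 1.4104], [0.0, 0.0, 0.0, 1.0]]
top [[546.8, 0.0, 275.7], [0.0, 546.8, 206.5], [0.0, 0.0, 1.0]] [[-0.0224, -0.9996, -0.0176, 0.0227], [-0.9975, 0.0235, -0.0673, 0.6064], [0.0677, 0.016, -0.9976, 1.5141], [0.0, 0.0, 0.0, 1.0]]
{'time_s': 0.1, 'joint_pos': array([-1.21040115e+00,  3.53602731e-01,  1.63402776e+00,  1.69659614e-05,
        1.15520142e+00, -2.42640571e-03]), 'joint_vel': array([ 4.40604520e-04, -2.23142887e-03, -1.85934275e-03,  1.20528531e-03,
        5.77834614e-05,  2.94839307e-04]), 'joint_efforts': array([ 2.59470708e-04, -6.06354976e+01, -3.42815995e+01, -9.77467698e-05,
        4.13676171e-03,  1.73000046e-05]), 'position': array([ 0.22167298, -0.58395174,  0.24763554]), 'orientation': array([ 9.83590571e-01,  1.80413984e-01, -1.02678112e-04, -6.11112830e-04]), 'wrist_force': array([-0.83407407,  0.63409289, -0.59424071]), 'ft_torque': array([ 0.01807914, -0.00042815,  0.05783867]), 'grip_force': 0.0, 'gripper_width': 0.08533611292337082} 0.017
```

View pics/scene0.png

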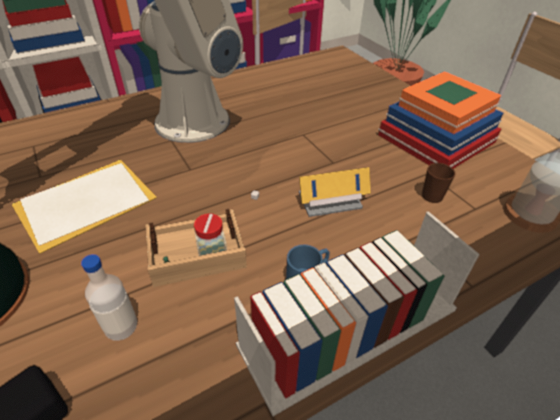

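View pics/top0.png

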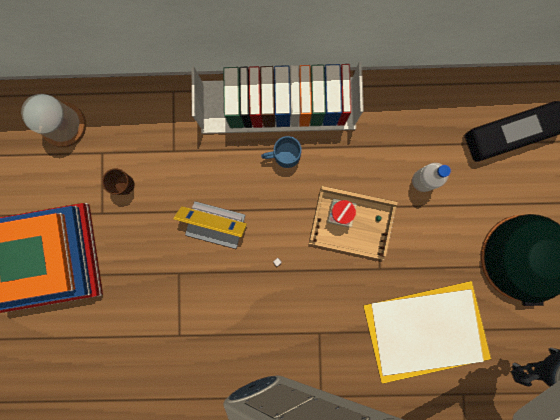

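The scene view shows the board on the rest at about (335,187), the caddy at (195,243) and the cap at (208,227). In the top view they are at (210,221), (353,225) and (343,212). I'll enlarge both for measurement.

```bash
python3 - <<'E'
import cv2,numpy as np
t=cv2.imread("pics/top0.png")[180:270,165:405]; s=cv2.imread("pics/scene0.png")[160:285,140:380]
f=lambda a:cv2.resize(a,None,fx=3.3,fy=3.3,interpolation=cv2.INTER_CUBIC)
a=f(t)[:,:792]; b=cv2.resize(s,(576,300),interpolation=cv2.INTER_CUBIC)
b=np.pad(b,((0,0),(0,216),(0,0)))
cv2.imwrite("pics/z0.png",np.vstack([a,b]))
def comp(n,lo,hi,box):
    im=cv2.imread(f"pics/{n}0.png"); h=cv2.cvtColor(im,cv2.COLOR_BGR2HSV); m=cv2.inRange(h,lo,hi)
    k=np.zeros_like(m); x0,x1,y0,y1=box; k[y0:y1,x0:x1]=m[y0:y1,x0:x1]
    return k
for n,by,bc in(("top",(165,260,195,255),(320,370,190,240)),("scene",(290,380,160,220),(185,235,205,245))):
    for nm,lo,hi,b in(("yellow",(18,140,90),(32,255,255),by),("red",(0,150,80),(8,255,255),bc),("red2",(172,150,80),(180,255,255),bc),("blue",(100,80,20),(130,255,160),by)):
        k=comp(n,lo,hi,b); N,l,st,c=cv2.connectedComponentsWithStats(k)
        print(n,nm,[(st[i].tolist(),c[i].round(1).tolist()) for i in range(1,N) if st[i][4]>8])
E
```

```text
top yellow [([173, 206, 74, 32, 976], [209.9, 221.3])]
top red [([332, 200, 24, 24, 373], [343.4, 211.5])]
top red2 []
top blue [([187, 211, 6, 7, 23], [189.5, 214.1]), ([229, 222, 6, 8, 24], [231.8, 225.4])]
scene yellow [([300, 167, 71, 37, 1578], [334.7, 183.9])]
scene red [([193, 213, 30, 26, 508], [207.9, 225.8])]
scene red2 []
scene blue [([356, 175, 3, 15, 34], [357.3, 181.5]), ([312, 181, 4, 15, 35], [313.7, 188.3])]
```

View pics/z0.png

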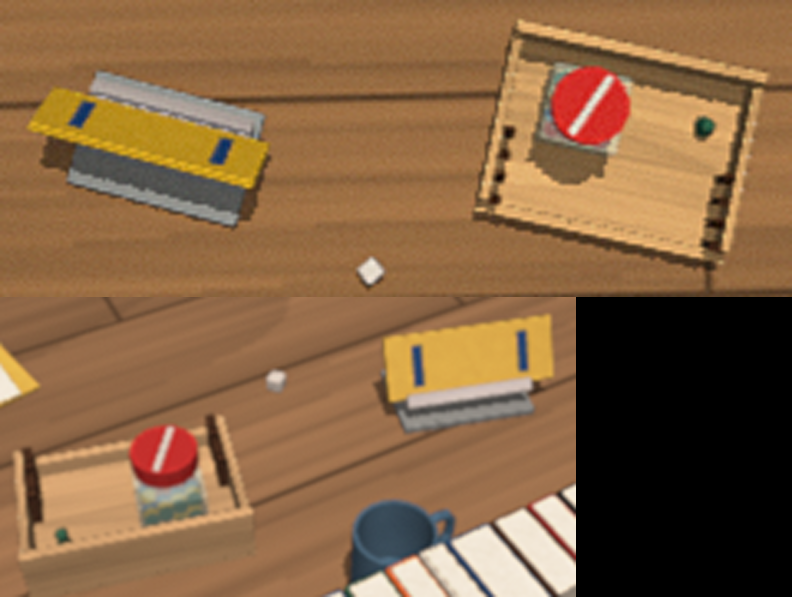

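```bash
cat > h.py <<'E'
import cv2,numpy as np
from scipy.spatial.transform import Rotation as R
def load(n,i=0):
    return dict(np.load(f"{n}{i}.npz"))
def ray(c,p):
    V=c["view"]; d=V[:3,:3].T@np.linalg.solve(c["intrinsics"],[p[0],p[1],1.]); return -V[:3,:3].T@V[:3,3],d
def plane(c,p,z):
    o,d=ray(c,p); return o+d*(z-o[2])/d[2]
def tri(a,p,b,q):
    (o,d),(s,e)=ray(a,p),ray(b,q); k=np.linalg.lstsq(np.c_[d,-e],s-o,rcond=None)[0]
    return (o+k[0]*d+s+k[1]*e)/2, np.linalg.norm(o+k[0]*d-s-k[1]*e)
def proj(c,P):
    u=c["intrinsics"]@(c["view"][:3,:3]@np.array(P)+c["view"][:3,3]); return u[:2]/u[2]
E
python3 - <<'E'
from h import *
T,S=load("top"),load("scene")
pr=lambda *a:print(*[np.round(x,4).tolist() if isinstance(x,np.ndarray) else x for x in a])
print("cams",ray(T,(0,0))[0],ray(S,(0,0))[0])
for a,b in(((189.5,214.1),(357.3,181.5)),((231.8,225.4),(313.7,188.3))): pr("stripe",*tri(T,a,S,b))
# dark ribs
g=cv2.cvtColor(T["frame"],cv2.COLOR_RGB2HSV); 
m=cv2.inRange(g,(0,0,0),(180,255,70)); k=np.zeros_like(m); k[190:265,305:400]=m[190:265,305:400]
N,l,st,c=cv2.connectedComponentsWithStats(k,connectivity=4)
for i in range(1,N):
    if st[i][4]>3: pr("rib",st[i],c[i],plane(T,c[i],.05))
# cap: white stripe & red ellipse hull
for n,C,b in(("top",T,(325,365,192,232)),("scene",S,(188,228,208,245))):
    h=cv2.cvtColor(C["frame"],cv2.COLOR_RGB2HSV); x0,x1,y0,y1=b
    red=np.zeros(h.shape[:2],np.uint8); red[y0:y1,x0:x1]=(cv2.inRange(h,(0,150,80),(8,255,255)))[y0:y1,x0:x1]
    hull=cv2.convexHull(cv2.findContours(red,0,2)[0][0] if 0 else np.argwhere(red)[:,::-1].astype(np.int32))
    f=np.zeros_like(red); cv2.fillConvexPoly(f,hull,255); w=((f>0)&(h[...,1]<140)&(h[...,2]>120))
    p=np.argwhere(w)[:,::-1]; mu=p.mean(0); u,s,vt=np.linalg.svd(p-mu); e=vt[0]*2*s[0]/len(p)**.5*.866
    print(n,"stripe c",mu,len(p),"ends",mu-e,mu+e,"disc",cv2.moments(f)["m10"]/cv2.moments(f)["m00"],cv2.moments(f)["m01"]/cv2.moments(f)["m00"])
    np.save(n+"_s.npy",[mu-e,mu+e,mu])
a,b=np.load("top_s.npy"),np.load("scene_s.npy"); pr("cap",*tri(T,a[2],S,b[2]))
for i in range(2): pr([plane(C,e[i],.104) for C,e in((T,a),(S,b))])
for C,e in((T,a),(S,b)):
    d=plane(C,e[1],.104)-plane(C,e[0],.104); print(np.arctan(d[1]/d[0]),np.linalg.norm(d))
E
```

```text
cams [ 0.50286628 -0.01578149  1.55159458] [ 1.21027159 -0.35298911  0.75373297]
stripe [0.5895, 0.2452, 0.0649] 0.0030906031985657436
stripe [0.556, 0.1305, 0.0631] 0.003364375171095581
rib [376, 216, 4, 5, 12] [377.0, 218.5833] [0.5651, -0.2684, 0.05]
rib [318, 219, 3, 3, 7] [318.7143, 219.8571] [0.5653, -0.1088, 0.05]
rib [317, 225, 2, 3, 5] [317.4, 226.2] [0.548, -0.1047, 0.05]
rib [382, 232, 5, 4, 14] [384.3571, 234.0] [0.5225, -0.2869, 0.05]
rib [315, 233, 3, 2, 5] [315.8, 233.4] [0.5284, -0.0998, 0.05]
rib [314, 239, 2, 3, 5] [314.4, 239.8] [0.5109, -0.0955, 0.05]
rib [381, 239, 5, 6, 13] [383.2308, 240.9231] [0.5037, -0.2832, 0.05]
rib [379, 247, 5, 3, 11] [381.4545, 247.8182] [0.485, -0.2777, 0.05]
rib [378, 251, 5, 5, 14] [380.5, 253.4286] [0.4698, -0.2746, 0.05]
rib [378, 259, 3, 3, 7] [379.0, 260.0] [0.4521, -0.2699, 0.05]
top stripe c [343.20833333 211.55555556] 72 ends [349.96250417 202.35079107] [336.4541625  220.76032004] disc 343.45217391304345 211.55
scene stripe c [207.77011494 223.18390805] 87 ends [210.73340339 212.96668573] [204.80682649 233.40113037] disc 207.93699515347333 225.31502423263328
cap [0.5839, -0.1696, 0.1051] 0.002290123531539223
[array([ 0.60752196, -0.18940208,  0.104     ]), array([ 0.55616876, -0.14991871,  0.104     ])]
[array([ 0.55957843, -0.15223876,  0.104     ]), array([ 0.60905121, -0.18566929,  0.104     ])]
-0.6594023519150778 0.060660489837337954
-0.5944628129039824 0.06383304564038156
```

```bash
python3 - <<'E'
from h import *
T,S=load("top"),load("scene")
Q=[]
for C,(x0,x1,y0,y1) in((T,(165,260,195,255)),(S,(290,380,160,225))):
    im=cv2.resize(C["frame"],None,fx=4,fy=4,interpolation=cv2.INTER_CUBIC)
    h=cv2.cvtColor(im,cv2.COLOR_RGB2HSV); m=cv2.inRange(h,(17,130,80),(33,255,255))|cv2.inRange(h,(100,80,15),(130,255,170))
    k=np.zeros_like(m); k[y0*4:y1*4,x0*4:x1*4]=m[y0*4:y1*4,x0*4:x1*4]; k=cv2.morphologyEx(k,cv2.MORPH_CLOSE,np.ones((9,9)))
    k=cv2.morphologyEx(k,cv2.MORPH_OPEN,np.ones((9,9)))
    ct=max(cv2.findContours(k,0,2)[0],key=cv2.contourArea); hu=cv2.convexHull(ct)
    q=cv2.approxPolyN(hu,4,ensure_convex=True).reshape(-1,2)
    q=(q+.5)/4-.5; Q.append(q); print(q.round(1).tolist())
tq,sq=Q
# top: near-robot edge = larger rows ; scene: upper edge = smaller rows
def split(q,ax):
    o=q[np.argsort(q[:,0])]; L,Rr=o[:2],o[2:]; return [L[np.argsort(L[:,1])],Rr[np.argsort(Rr[:,1])]]
tl,tr=split(tq,0); sl,sr=split(sq,0)
for nm,a,b in(("upper +y",tl[1],sr[0]),("upper -y",tr[1],sl[0]),("lower +y",tl[0],sr[1]),("lower -y",tr[0],sl[1])):
    P,e=tri(T,a,S,b); print(nm,P.round(4),round(e,4))
# overlays
yaw=-.235; G=np.array([.535,-.1966,.006]); A=R.from_euler("z",yaw).as_matrix()
cad=lambda x,y,z:G+A@[x+.0155,y,z-.006]
pts=[cad(x,s*y,z) for s in(1,-1) for x,y,z in((.086,.106,.062),(.086,.106,0),(-.076,.106,.026),(-.0155,.088,.05),(-.0155,.098,.05),(-.0535,.088,.05),(.03,.106,.048),(-.03,.106,.048))]
out=[]
for C,(x0,x1,y0,y1) in((T,(300,405,180,265)),(S,(140,250,200,285))):
    im=cv2.resize(C["frame"][y0:y1,x0:x1],None,fx=5,fy=5,interpolation=cv2.INTER_CUBIC)
    for P in pts: cv2.drawMarker(im,tuple(((proj(C,P)-[x0,y0]+.5)*5).astype(int)),(0,255,0),cv2.MARKER_CROSS,9,1)
    out.append(cv2.resize(im,(400,400*im.shape[0]//im.shape[1])))
H=max(o.shape[0] for o in out); cv2.imwrite("pics/ov1.png",np.hstack([np.pad(o,((0,H-o.shape[0]),(0,0),(0,0))) for o in out])[:,:,::-1])
E
```

```text
[[247.4, 222.9], [241.6, 237.4], [170.6, 219.4], [180.9, 205.1]]
[[370.6, 193.6], [300.6, 203.9], [298.6, 175.9], [369.4, 166.1]]
upper +y [0.575  0.292  0.0889] 0.0029
upper -y [0.5228 0.1026 0.0913] 0.0048
lower +y [0.617  0.2749 0.0314] 0.0028
lower -y [0.5627 0.0894 0.0318] 0.0019
```

View pics/ov1.png

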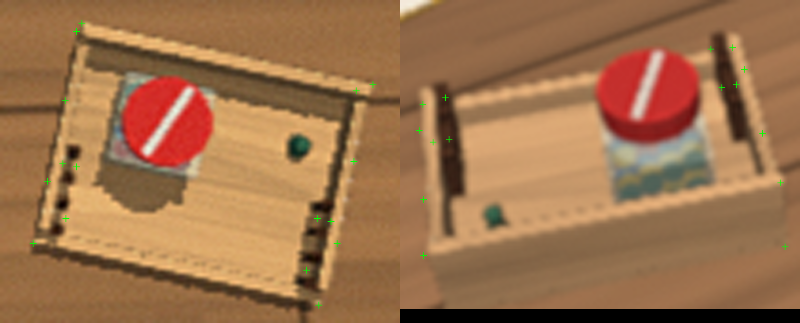

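Top-view crosses match the caddy's corners, ribs and walls to within about 1 mm. The board's centre from corners and from stripes agrees, and the tilt and lengths check. I'll take the board now.

```bash
cat >> h.py <<'E'
CY=-.235; G=np.array([.535,-.1966,.006]); BY=-.278; YB=-.047; ZB=.060
F=np.array([[0,1,0],[1,0,0],[0,0,-1.]])   # tool axes in board axes
def tool(Rb): return R.from_matrix(Rb@F).as_quat()
RB=R.from_euler("z",BY).as_matrix()@R.from_euler("y",-np.pi/6).as_matrix()
BO=np.array([.5694,.1893,.0615])-RB@[0,0,.035]
RC=R.from_euler("z",CY).as_matrix()
E
python3 - <<'E'
from workcell import bot
from h import *
g=BO+RB@[0,YB,ZB]; up=RB[:,2]
for p,q in((g+.07*up,tool(RB)),(g,tool(RB)),(G+RC@[0,YB,.2],tool(RC)),(G+RC@[0,YB,ZB],tool(RC))): print(p.round(3),np.round(bot.solve_ik(p,q),2))
bot.move_gripper(.04,60); bot.reach(g+.08*up,tool(RB)); bot.servo_line(g,velocity=.1)
o=bot.get_obs(); print(o["time_s"],o["wrist_force"],o["position"]-g)
bot.move_gripper(0); o=bot.get_obs(); print(o["time_s"],o["gripper_width"],o["grip_force"],o["wrist_force"])
E
```

```text
[0.511 0.157 0.144] [ 0.51  0.25  2.21 -0.91  0.47  1.57]
[0.544 0.148 0.083] [ 0.46  0.4   2.19 -1.18  0.37  1.81]
[ 0.524 -0.242  0.206] [-0.44  0.32  1.78 -0.    1.04 -0.2 ]
[ 0.524 -0.242  0.066] [-0.44  0.51  1.87 -0.    0.76 -0.2 ]
4.375 [0.07409361 0.25231108 0.39278958] [-7.84752904e-06 -4.38694300e-05  1.65546114e-04]
4.7667 0.007209718462733047 63.156588077545166 [-3.23327011  0.36510701  5.9720299 ]
```

```bash
python3 - <<'E'
from workcell import bot
from h import *
g=BO+RB@[0,YB,ZB]; up=RB[:,2]
bot.servo_line(g+.08*up+[0,0,.04],velocity=.15)
bot.reach(G+RC@[0,YB,.2],tool(RC)); bot.dwell(.2)
o=bot.get_obs(); print(o["time_s"],o["gripper_width"],o["grip_force"],o["wrist_force"],o["joint_pos"].round(2))
ims=[]
for n in("scene","top"):
    c=bot.read_camera(n); np.savez(f"{n}1.npz",**{k:c[k] for k in("frame","intrinsics","view")})
    x0,x1,y0,y1=(130,290,130,270) if n=="scene" else (285,425,145,270)
    im=cv2.resize(c["frame"][y0:y1,x0:x1],(400,400*(y1-y0)//(x1-x0)),interpolation=cv2.INTER_CUBIC); k=400/(x1-x0)
    for P in((0,.095,0),(0,-.095,0),(0,.095,.07),(0,-.095,.07)): cv2.drawMarker(im,tuple(((proj(c,G+RC@(np.array(P)+[0,0,.2-ZB]))-[x0,y0]+.5)*k).astype(int)),(0,255,0),cv2.MARKER_CROSS,9,1)
    ims.append(im)
H=max(o.shape[0] for o in ims); cv2.imwrite("pics/hold.png",np.hstack([np.pad(o,((0,H-o.shape[0]),(0,0),(0,0))) for o in ims])[:,:,::-1])
E
```

```text
7.3833 0.007141650679986872 62.133625745773315 [ 0.0817339  -0.24600298 -0.14588698] [-0.43  0.32  1.78 -0.    1.04 -0.2 ]
```

View pics/hold.png

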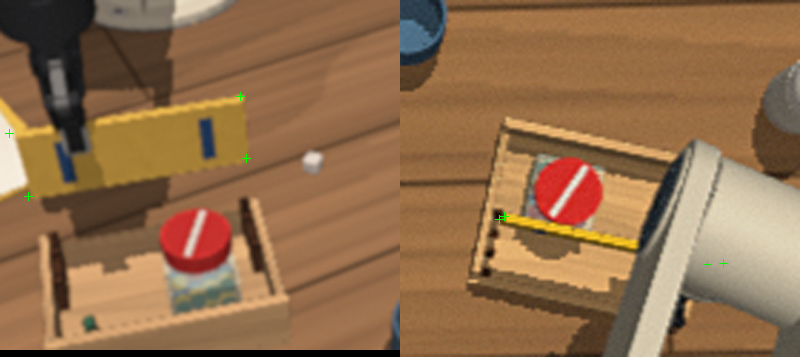

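The board is held level and vertical. Its +y end matches the predicted corners in both views, at (240,97)/(246,158) and (503,217). I'll lower it in steps, watching the force.

```bash
python3 - <<'E'
from workcell import bot
from h import *
f0=bot.get_obs()["wrist_force"]; t0=bot.get_obs()["ft_torque"]
bot.servo_line(G+RC@[0,YB,ZB+.048],velocity=.12)
for z in (.042,.036,.028,.018,.010,.005,.002,.0005,-.001):
    bot.servo_line(G+RC@[0,YB,ZB+z],velocity=.06)
    o=bot.get_obs(); f=o["wrist_force"]-f0; print(z,round(o["time_s"],2),(RC.T@f).round(1),(RC.T@(o["ft_torque"]-t0)).round(2),o["position"][2].round(4))
    if abs(f).max()>12: break
E
```

```text
0.042 8.65 [-0.7  0.6  0. ] [0.02 0.08 0.12] 0.1081
0.036 8.9 [ 0.5 -0.4 -0.5] [0.01 0.05 0.02] 0.1016
0.028 9.18 [-1.   0.6 -0.4] [0.01 0.06 0.07] 0.0934
0.018 9.5 [0.2 0.3 0. ] [-0.05  0.05  0.06] 0.0834
0.01 9.78 [-0.4 -0.   0.3] [-0.03  0.04  0.13] 0.0755
0.005 10.03 [-0.6  0.4 -0.1] [0.   0.04 0.06] 0.0707
0.002 10.28 [-1.7 -0.2  7.3] [0.18 0.22 0.11] 0.0689
0.0005 10.53 [-6.1  2.4 24.2] [0.45 1.08 0.09] 0.0688
```

```bash
python3 - <<'E'
from workcell import bot
from h import *
bot.servo_line(G+RC@[0,YB,ZB+.0027],velocity=.06)
bot.move_gripper(.03,60)
o=bot.get_obs(); print(o["time_s"],o["wrist_force"],o["gripper_width"])
bot.servo_line(G+RC@[0,YB,.2],velocity=.25)
ims=[]
for n in("scene","top"):
    c=bot.read_camera(n); np.savez(f"{n}2.npz",**{k:c[k] for k in("frame","intrinsics","view")})
    x0,x1,y0,y1=(140,250,195,285) if n=="scene" else (295,405,180,270)
    im=cv2.resize(c["frame"][y0:y1,x0:x1],(400,400*(y1-y0)//(x1-x0)),interpolation=cv2.INTER_CUBIC); k=400/(x1-x0)
    for P in((0,.095,.07),(0,-.095,.07)): cv2.drawMarker(im,tuple(((proj(c,G+RC@P)-[x0,y0]+.5)*k).astype(int)),(0,255,0),cv2.MARKER_CROSS,9,1)
    ims.append(im)
H=max(o.shape[0] for o in ims); cv2.imwrite("pics/seat.png",np.hstack([np.pad(o,((0,H-o.shape[0]),(0,0),(0,0))) for o in ims])[:,:,::-1])
E
```

```text
11.1333 [ 0.76309632 -0.42444036  0.37503502] 0.029910200309969836
```

View pics/seat.png

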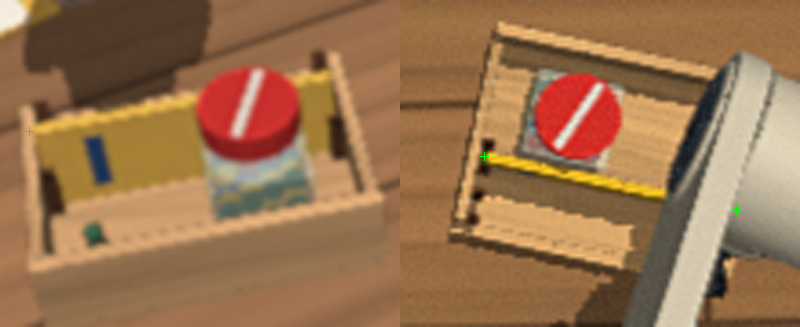

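Seated: the board's top edge runs along the predicted line, from (30,132) to (329,75) in the left view. In the top view it sits between the two ribs next to the jar. Next, the cap.

```bash
cat >> h.py <<'E'
CAP=np.array([.5829,-.1695,.093]); A0=-.626-np.pi/4
def down(a): return R.from_matrix(np.array([[np.sin(a),np.cos(a),0],[-np.cos(a),np.sin(a),0],[0,0,-1.]])).as_quat()
E
python3 - <<'E'
from workcell import bot
from h import *
bot.move_gripper(.085,90)
bot.reach(CAP+[0,0,.1],down(A0)); bot.servo_line(CAP,velocity=.1)
f0=bot.get_obs(); print(f0["time_s"],f0["joint_pos"].round(3),f0["wrist_force"])
bot.move_gripper(.0,90); o=bot.get_obs(); print(o["time_s"],o["gripper_width"],o["grip_force"],o["wrist_force"],o["ft_torque"])
j=o["joint_pos"].copy()
for k in range(3):
    j[5]-=.15; bot.goto_joints(j); o=bot.get_obs(); print(o["time_s"],o["joint_pos"][5].round(3),o["wrist_force"].round(1),o["ft_torque"].round(2),o["gripper_width"].round(4))
c=bot.read_camera("scene"); cv2.imwrite("pics/t1.png",cv2.resize(c["frame"][180:285,130:270,::-1],None,fx=4,fy=4,interpolation=cv2.INTER_CUBIC))
E
```

```text
Traceback (most recent call last):
  File "h.py", line 21, in down
    def down(a): return R.from_matrix(np.array([[np.sin(a),np.cos(a),0],[-np.cos(a),np.sin(a),0],[0,0,-1.]])).as_quat()
                        ~~~~~~~~~~~~~^^^^^^^^^^^^^^^^^^^^^^^^^^^^^^^^^^^^^^^^^^^^^^^^^^^^^^^^^^^^^^^^^^^^^^^^
  File "scipy/spatial/transform/_rotation.pyx", line 1143, in scipy.spatial.transform._rotation.Rotation.from_matrix
ValueError: Non-positive determinant (left-handed or null coordinate frame) in rotation matrix 0: [[-0.98732299  0.15872403  0.        ]
 [-0.15872403 -0.98732299  0.        ]
 [ 0.          0.         -1.        ]].
```

```bash
sed -i 's/^def down.*/def down(a): return tool(R.from_euler("z",a).as_matrix())/' h.py
python3 - <<'E'
from workcell import bot
from h import *
bot.reach(CAP+[0,0,.1],down(A0)); bot.servo_line(CAP,velocity=.1)
f0=bot.get_obs(); print(f0["time_s"],f0["joint_pos"].round(3),f0["wrist_force"])
bot.move_gripper(.0,90); o=bot.get_obs(); print(o["time_s"],o["gripper_width"],o["grip_force"],o["wrist_force"],o["ft_torque"])
j=o["joint_pos"].copy()
for k in range(3):
    j[5]-=.15; bot.goto_joints(j); o=bot.get_obs(); print(o["time_s"],o["joint_pos"][5].round(3),o["wrist_force"].round(1),o["ft_torque"].round(2),o["gripper_width"].round(4))
c=bot.read_camera("scene"); cv2.imwrite("pics/t1.png",cv2.resize(c["frame"][180:285,130:270,::-1],None,fx=4,fy=4,interpolation=cv2.INTER_CUBIC))
E
```

```text
14.875 [-0.285  0.507  1.788 -0.     0.845  1.126] [-0.22310129  0.2643047   0.30723027]
15.2333 0.06028299498918329 94.62402641773224 [-3.45662476  0.11651135  9.34007051] [-0.01592061  0.48562528  0.0262395 ]Traceback (most recent call last):
  File "<stdin>", line 8, in <module>
AttributeError: 'float' object has no attribute 'round'
```

```bash
python3 - <<'E'
from workcell import bot
from h import *
o=bot.get_obs(); j=np.array(o["joint_pos"]); print(j.round(3),o["time_s"],o["wrist_force"].round(1),o["ft_torque"].round(2),o["position"])
for t in (.3,.5,.7):
    j[5]=1.126-t; bot.goto_joints(j); o=bot.get_obs(); print(round(o["time_s"],2),o["wrist_force"].round(1),o["ft_torque"].round(2),o["gripper_width"])
c=bot.read_camera("scene"); cv2.imwrite("pics/t1.png",cv2.resize(c["frame"][180:285,130:270,::-1],None,fx=4,fy=4,interpolation=cv2.INTER_CUBIC))
E
```

```text
[-0.286  0.505  1.788 -0.     0.847  0.979] 15.5 [ 0.1 -0.7  0.1] [-0.06  0.08 -0.04] [ 0.58331697 -0.16988264  0.09457191]
15.77 [ 1.1 -1.  -1.2] [-0.12 -0.27  0.04] 0.06015632423735011
16.07 [ 2.3 -0.4 -0.1] [-0.09 -0.46  0.  ] 0.06033480827398374
16.38 [ 3.8 -1.6 -2. ] [-0.25 -0.9  -0.06] 0.06002914912841411
```

View pics/t1.png

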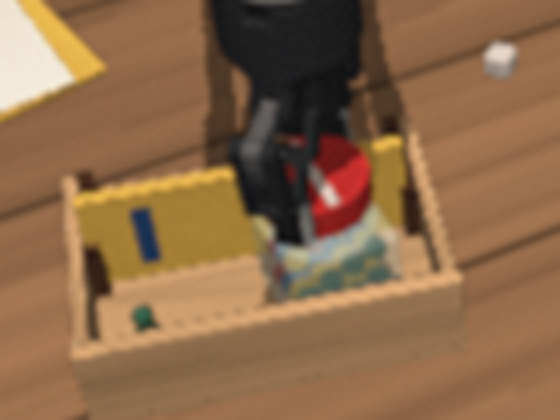

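The jar has turned a little (its left face shows at about (268,260)) and the board is still in its groove. The side force is rising, which suggests it is starting to jam. I'll carry on turning.

```bash
python3 - <<'E'
from workcell import bot
from h import *
o=bot.get_obs(); j=np.array(o["joint_pos"]); print(o["position"])
for t in (.85,1.0,1.15,1.3,1.45,1.6):
    j[5]=1.126-t; bot.goto_joints(j); o=bot.get_obs(); print(t,round(o["time_s"],2),o["wrist_force"].round(1),o["ft_torque"].round(2),round(o["gripper_width"],4),o["position"].round(4))
    if abs(o["wrist_force"]).max()>40: break
c=bot.read_camera("scene"); cv2.imwrite("pics/t2.png",cv2.resize(c["frame"][180:285,130:270,::-1],None,fx=4,fy=4,interpolation=cv2.INTER_CUBIC))
E
```

```text
[ 0.58409061 -0.17026053  0.09492577]
0.85 16.7 [ 5.5 -1.3 -1.8] [-0.23 -1.03 -0.08] 0.0599 [ 0.5848 -0.1705  0.0951]
1.0 16.97 [ 5.2 -1.8 -3.1] [-0.31 -1.04 -0.09] 0.0599 [ 0.5849 -0.1705  0.0951]
1.15 17.23 [ 5.5 -1.1 -3. ] [-0.28 -1.15 -0.11] 0.06 [ 0.5851 -0.1706  0.0952]
1.3 17.5 [ 6.  -1.5 -3.6] [-0.17 -1.27 -0.15] 0.0603 [ 0.5852 -0.1706  0.0953]
1.45 17.77 [ 7.4 -1.8 -3. ] [-0.19 -1.09 -0.14] 0.0598 [ 0.5852 -0.1706  0.0953]
1.6 18.03 [ 5.9 -1.2 -1.6] [-0.2  -1.25 -0.16] 0.06 [ 0.5855 -0.1706  0.0954]
```

View pics/t2.png

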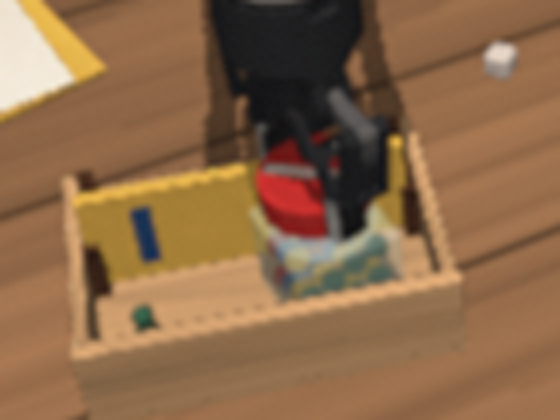

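The cap's stripe has turned to about horizontal at (293,172) while the jar stayed jammed at the same angle. The forces are small. I'll turn it to about 2.2 rad.

```bash
python3 - <<'E'
from workcell import bot
from h import *
o=bot.get_obs(); j=np.array(o["joint_pos"])
for t in (1.75,1.85,1.95,2.05,2.15,2.22):
    j[5]=1.126-t; bot.goto_joints(j); o=bot.get_obs(); print(t,round(o["time_s"],2),o["wrist_force"].round(1),o["ft_torque"].round(2),round(o["gripper_width"],4),o["position"].round(4))
    if abs(o["wrist_force"]).max()>40: break
E
```

```text
1.75 18.35 [ 5.9 -1.8 -1.7] [-0.04 -1.11 -0.2 ] 0.0602 [ 0.5866 -0.1708  0.0959]
1.85 18.6 [ 4.9 -1.9  0.9] [-0.2  -0.9  -0.08] 0.0606 [ 0.5864 -0.171   0.096 ]
1.95 18.85 [4.8 1.1 5.5] [ 0.08 -0.77  0.04] 0.06 [ 0.5864 -0.1708  0.0964]
2.05 19.1 [5.6 2.5 7.5] [ 0.37 -0.99 -0.06] 0.0601 [ 0.5869 -0.1706  0.0966]
2.15 19.35 [6.2 4.3 7.1] [ 0.52 -0.92  0.01] 0.06 [ 0.5868 -0.1705  0.0966]
2.22 19.6 [5.2 4.  7.8] [ 0.52 -1.   -0.04] 0.0598 [ 0.5868 -0.1704  0.0966]
```

The upward force jumped at about 1.9 rad, so the cap is free. I'll lift it straight up from the measured position.

```bash
python3 - <<'E'
from workcell import bot
from h import *
o=bot.get_obs(); p=np.array(o["position"])
for dz in (.004,.010,.020,.0345):
    bot.servo_line(p+[0,0,dz],ori=down(A0+2.22),velocity=.03); o=bot.get_obs(); print(dz,round(o["time_s"],2),o["wrist_force"].round(1),o["ft_torque"].round(2),round(o["gripper_width"],4),(o["position"]-p).round(4))
    if abs(o["wrist_force"]).max()>25: break
ims=[]
for n in("scene","top"):
    c=bot.read_camera(n); np.savez(f"{n}3.npz",**{k:c[k] for k in("frame","intrinsics","view")})
    x0,x1,y0,y1=(130,270,165,285) if n=="scene" else (270,410,160,280)
    ims.append(cv2.resize(c["frame"][y0:y1,x0:x1],(400,343),interpolation=cv2.INTER_CUBIC))
cv2.imwrite("pics/lift.png",np.hstack(ims)[:,:,::-1])
E
```

```text
0.004 19.93 [1.9 1.6 1.6] [ 0.41 -0.51  0.05] 0.0601 [-0.0002  0.0002  0.0039]
0.01 20.28 [ 0.1 -1.1 -0.1] [-0.02  0.08  0.03] 0.0602 [-0.0004 -0.0001  0.01  ]
0.02 20.77 [ 0.1 -0.1 -0.8] [0.   0.03 0.  ] 0.0601 [ 0.0001 -0.      0.0203]
0.0345 21.4 [-0.1  0.8  0.1] [-0.01 -0.02 -0.02] 0.0598 [ 0.     -0.      0.0346]
```

View pics/lift.png

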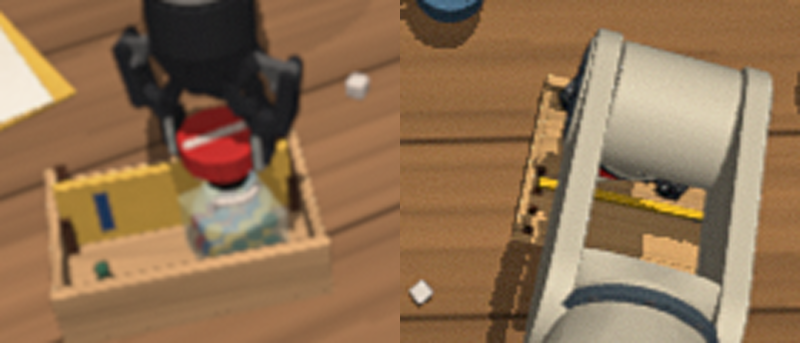

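The cap is off and raised. I'll check centring over the mouth with one annotated zoom, which is my last picture.

```bash
python3 - <<'E'
from workcell import bot
from h import *
o=bot.get_obs(); p=np.array(o["position"]); print(p,o["orientation"])
c=load("scene",3); x0,x1,y0,y1=(180,245,195,255); k=12
im=cv2.resize(c["frame"][y0:y1,x0:x1],None,fx=k,fy=10,interpolation=cv2.INTER_CUBIC)
def circ(z,r,col):
    q=np.array([(proj(c,[p[0]+r*np.cos(a),p[1]+r*np.sin(a),z])-[x0,y0]+.5)*[k,10] for a in np.linspace(0,6.283,60)]).astype(np.int32); cv2.polylines(im,[q],True,col,1)
circ(.141,.031,(0,255,0)); circ(.121,.031,(0,255,0)); circ(.101,.02,(0,0,255)); circ(.066,.033,(255,0,255))
cv2.imwrite("pics/zz.png",im[:,:,::-1]); print(im.shape)
f=c["frame"]; g=f.max(2)
b=f.astype(int); m=((b.max(2)<55)).astype(np.uint8); n,l,st,ce=cv2.connectedComponentsWithStats(m)
print([(st[i].tolist(),ce[i].round(1).tolist()) for i in range(1,n) if 195<ce[i][0]<235 and 205<ce[i][1]<245])
E
```

```text
[ 0.58666673 -0.17036794  0.13097334] [ 3.71924495e-01  9.28262971e-01 -1.96859705e-05 -1.64709402e-04]
(600, 780, 3)
[([204, 227, 12, 4, 19], [210.4, 229.1]), ([231, 227, 4, 11, 25], [232.6, 232.2])]
```

View pics/zz.png

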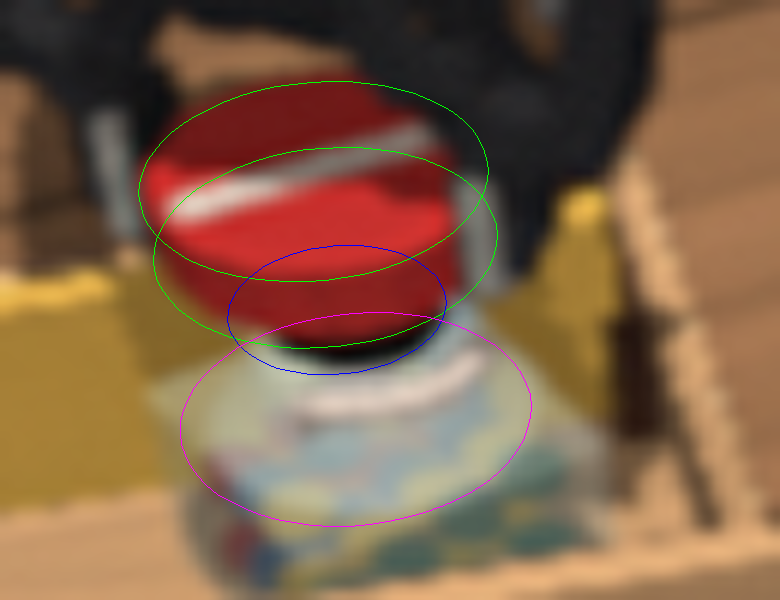

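```bash
python3 - <<'E'
from h import *
from scipy.optimize import least_squares as ls
c=load("scene",3); p=np.array([.58667,-.17037]); k=8
im=cv2.resize(c["frame"],None,fx=k,fy=k,interpolation=cv2.INTER_CUBIC).astype(int); X=lambda u:(u+.5)/k-.5
A=plane(c,(192,233),.066);B=plane(c,(229.9,237.5),.066);print("body mid",((A+B)/2)[:2]-p,np.linalg.norm(A-B))
red=(im[...,0]-np.maximum(im[...,1],im[...,2])>45)
rim=[];seal=[]
for u in np.arange(194,217,.5):
    col=int((u+.5)*k); r=np.where(red[205*k:236*k,col])[0]
    if len(r)<20: continue
    b=r.max()+205*k; rim.append(plane(c,(u,X(b+.5)),.121)[:2]-p)
    if 204<=u<=214:
        s=im[b+4:b+10*k,col].sum(1); d=s.argmin(); bright=s[d:d+3*k].max(); e=d+np.argmax(s[d:]>(s[d]+bright)/2)
        seal.append((u,X(b+4+e),s[d]))
rim=np.array(rim); print("rim rows r",np.linalg.norm(rim,axis=1).round(4)[::4])
f=ls(lambda q:np.hypot(*(rim-q[:2]).T)-.031,[0,0],loss="soft_l1",f_scale=.001); print("cap c",f.x,np.abs(f.fun).mean())
print(np.round(seal[::2],1).tolist())
S=np.array([plane(c,a[:2],.101)[:2]-p for a in seal if a[2]<200])
f=ls(lambda q:np.hypot(*(S-q[:2]).T)-q[2],[0,0,.02],loss="soft_l1",f_scale=.001); print("seal",f.x,np.abs(f.fun).mean(),len(S))
for r in(.016,.018,.02,.022):
    f=ls(lambda q:np.hypot(*(S-q[:2]).T)-r,[0,0],loss="soft_l1",f_scale=.001); print(r,f.x.round(4),np.abs(f.fun).mean().round(5))
E
```

```text
body mid [-0.00086093  0.00441752] 0.08879010015173752
rim rows r [0.0293 0.0292 0.0289 0.0284 0.0276 0.0291 0.0301 0.0304 0.0304 0.0307
 0.0307 0.0297]
cap c [-0.00053584  0.00220244] 0.000557596662386462
[[204.0, 230.4, 118.0], [205.0, 230.7, 90.0], [206.0, 230.9, 73.0], [207.0, 231.2, 47.0], [208.0, 231.3, 28.0], [209.0, 231.3, 29.0], [210.0, 231.2, 34.0], [211.0, 231.1, 45.0], [212.0, 230.7, 42.0], [213.0, 230.3, 34.0], [214.0, 229.8, 57.0]]
seal [0.00223316 0.00304325 0.0174565 ] 0.00011613157682031355 21
0.016 [0.0037 0.0024] 0.00014
0.018 [0.0017 0.0033] 0.00013
0.02 [-0.0002  0.0042] 0.0002
0.022 [-0.0021  0.0051] 0.00028
```

The cap sits about 1.5–2 mm off the mouth's axis, which is close to my measurement error. I'll make a small correction of 1.5 mm and hand in.

```bash
python3 - <<'E'
from workcell import bot
import numpy as np
o=bot.get_obs(); bot.servo_line(np.array(o["position"])+[.0005,.0014,.0003],velocity=.02); bot.dwell(.5)
o=bot.get_obs(); print(o["time_s"],o["position"],o["wrist_force"],o["gripper_width"],o["grip_force"])
print(bot.hand_in())
E
```

```text
22.25 [ 0.5871812  -0.16898151  0.13128938] [-0.4673562  -0.21728296 -0.32597392] 0.060027254033250536 98.42955004423857
the job is handed in; nothing more can be done
None
```

I handed the job in at 22 s of the 64 s allowed: the board stands in the groove beside the jar, and the cap is unscrewed and gripped about 2 cm above the mouth, centred to about 2 mm by my measurement; no verdict came back.

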